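# Shut and lock the cash box

## Robot

A 6-joint arm with a two-finger parallel gripper is mounted at the origin on the work surface. World frame = base frame: x ahead of the robot, y to its left, z up, the work surface at z = 0. Lengths are in m, angles in rad, forces in N, time in s.
With the tool pointing down it reaches from about 0.275 to 0.725 m from the base axis. Payload 15.9 kg.
Tool frame: the origin (TCP) lies at the very end of the fingers, on their centre line; the grasp point (between the pads) lies 19 mm behind it; z points along the fingers, y is the line along which they close (so a half turn about z gives the same grasp; the last joint's range is limited). The gripper opens to 85 mm and grips with 20 to 120 N. Pads are 22 mm wide; open, the fingers measure 114 mm over their backs; the gripper's body (76 mm by 85 mm) begins 54 mm behind the grasp point. The pads swing forward as they close: fully open they stand 13 mm farther back than shut.
Start: joints at [-1.186, 0.213, -0.034, 1.323, 0, 1.571], TCP at [0.188, -0.463, 0.231] pointing down, gripper open.
Joint ranges: [-2.98, 2.98], [-0.74, 1.72], [-1.14, 1.35], [-2.1, 2.04], [-1.57, 1.44], [-3.14, 3.14]. Speed limits (rad/s): [1.89, 1.89, 2.39, 2.57, 3.14, 3.14].

## Interface

Orientations are given as a unit quaternion [x, y, z, w].
In Python, from cell import * gives the robot as it stands. Calls block until the motion is done:
- reach(position, orientation): joint-space move of the TCP to a pose.
- move_l(position, attitude=None, speed=0.15, threshold=None): straight line of the TCP; attitude=None keeps the orientation; speed is the mean speed in m/s. With threshold (N) it stops when the force on the tool has changed by that much, and returns True; else False.
- goto_joints(angles): joint-space move.
- set_gripper(opening): finger opening in m; the grip force is fixed at half the most; returns when the fingers have stopped.
- dwell(seconds).
- ik(position, orientation): joint angles nearest the present ones, or None.
- sense(): the state.
- read_camera(name): name is "side" or "top"; returns a dict with "color" (384x512x3 uint8, blue, green, red), "depth" (384x512 float32, m along the optical axis (not along the pixel's ray), 0 where there is no reading), "fov_y" (degrees; the focal length in pixels is half the picture's height over the tangent of half this angle, whatever the lens; pixels are square), "cx", "cy" (the principal point, pixels), "D" ([k1, k2, p1, p2, k3] as OpenCV has them; the pictures are not rectified), "origin" and "orientation" of the camera in the world. Camera axes: x right, y up, looking along -z (the intrinsics and any distortion apply to the point x, -y, -z); pixel columns grow to the right and rows downward; lengths in m; the calibration is good to about 2 mm. A picture is of the moment at which its call begins.
A pose or a line that the arm cannot do raises PlanningError and nothing moves.
- sign_off(): hands the job in; it is judged then, once.
The state is a dict: "time": time; "qpos": joint angles; "qd": joint speeds; "tau": joint torques, N m; "tool_pos": TCP position; "ee_rot": TCP orientation; "force": force on the tool from outside, world axes, zero at the start; "torque": the same for the moment, N m; "grip_width": finger opening in m; "grip_force": force on a finger pad.
Only numpy, scipy, OpenCV 4.12 (cv2) and the standard library are available. Lean on these libraries where they do the work, as an engineer would, in place of code of your own. Each camera call takes 0.05 s, during which the arm holds its last target. There are 200 camera calls.

## Task

Shut and lock the red cash box: first press its sprung lid down until the catch holds it shut by itself, then take the red-headed key out of the wooden key block, work it past the sticky pins until it is fully home in the lock on the lid, and turn it a quarter clockwise. Finish with the key still gripped and held turned, because the lock springs back when let go and I want to try the lid. Do not disturb the blue and yellow keys, the mug or the brown jar.

Things in the scene. Friction and masses are not known exactly. Their poses are not given: they have to be found in the camera images.
- cash_box: Red steel cash box, 180 (x) x 250 (y) x 90 mm high, does not move. Origin: centre of its underside; x from its front (chrome catch button) to its hinged back, z up. Lid 184 x 254 mm, hinged along the back at x = 92, z = 80 mm, opens upward at the front (-x). Folded carrying handle on the lid, 8 mm proud, at x = -4 to 45 mm.
- lid_front (a point): Middle of the front edge of the lid's top face; moves with the lid (when shut: x = -92, y = 0, z = 90.5 mm in the box frame, same axes). Press the lid down on its top face about 20 mm behind this edge and 60 mm to either side of the middle, clear of the lock.
- lid (a joint): Lid angle, rad: 0 shut, 0.2 to 0.45 as found, ajar on its lift spring. Pressing it shut at the front takes 8 to 18 N. At about 0 a catch at the front snaps over and holds it, with a play of under 0.02; without the catch it springs back to 0.2 or more. Stop at -0.004.
- keyhole (a point): Centre of the keyway mouth on the face of the brass lock plug, 5 mm above the lid's top, in a chrome ring 30 mm wide and 5.4 mm high; 50 mm in front of the box centre (x = -50). Turns with the plug. x: long way of the slot, y: narrow way, z: out of the lock. Slot 9.4 x 4.4 mm, straight down, mouth widened 2 mm all round. At rest its long way runs front to back of the box.
- lock (a joint): Turn of the lock plug, rad: 0 at rest, 1.57 a quarter clockwise seen from above, stop at 1.62. A return spring of up to 0.06 N m drives it back towards 0. The key has about 0.15 rad of play in the slot, so the plug lags behind it. It resists hard at 0 until the key is within about 1.5 mm of fully home: do not force it.
- key_red: The key to use: steel blade, red plastic head, 66 mm tall, 18 to 35 g, upright in the key block, head up. Origin: tip of the blade; z up through the head, x across the flat faces, y along the width. From the tip: pointed blade 26 mm long, 8 (y) x 3.4 (x) mm; neck 10 mm long, 18 x 7 mm; head 30 mm long, 27 x 10 mm. Its neck rests on the block; it lifts straight up.
- key_red_tip (a point): Tip of the red key's blade, axes as the key's. Fully home in the lock the neck rests on the plug's face: tip 26 mm below the keyhole, y along the slot's long way; either way round fits. Two sprung sticky pins bind at about 7 to 13 and 15 to 22 mm depth, 8 to 20 N; when it sticks, rock it a few degrees or back off a little and push again.
- key_red_head (a point): Where to grip the red key: middle of its head, 53 mm above the tip; pinch across x (10 mm thick).
- key_block: Beech block, 60 (x) x 170 (y) x 45 mm high, does not move; origin: centre of its underside. Three slots at y = -50, 0 and 50 mm hold the three keys, flat faces to the block's front and back, in any order.
- key_blue: Same key with a blue head, in the block; leave alone. Origin at its tip.
- key_yellow: Same key with a yellow head, in the block; leave alone. Origin at its tip.
- mug: White mug, 76 mm diameter, 90 mm high, origin: centre of its underside; leave alone.
- bottle: Small brown glass jar with white cap and label, 48 mm diameter, 100 mm high, origin: centre of its underside; leave alone.

How it is judged:
By the outcome, as a careful person would: the job done as asked, in the order asked, and still so for the second after the job is handed in, while the arm keeps its last pose, push and grip.
It also fails if it takes over 67 s, if anything falls off the work surface, if the arm or the gripper's body presses on something with over 40 N, if the wrist force passes 120 N, or if a joint passes its speed limit or range.

## Working session

There is one attempt and no reset: what is moved stays moved. The work goes in short steps, each a Python script; the robot and the scene stay as the last script left them, time stands still between calls to the robot, and variables do not carry over. Pictures are saved under pics/ and viewed, at most 10 in all, crops included, and the job is handed in when it is done.

```bash
ls; mkdir -p pics; cat > h.py <<'E'
from cell import *
import numpy as np, cv2
from scipy.spatial.transform import Rotation as R
def K(im):
    f=im["color"].shape[0]/2/np.tan(np.radians(im["fov_y"])/2)
    return np.array([[f,0,im["cx"]],[0,f,im["cy"]],[0,0,1]])
def rays(im,px):
    p=cv2.undistortPoints(np.float64(px).reshape(-1,1,2),K(im),np.float64(im["D"])).reshape(-1,2)
    d=np.c_[p[:,0],-p[:,1],-np.ones(len(p))]
    return np.array(im["origin"]),R.from_quat(im["orientation"]).apply(d)
def onplane(im,px,z):
    o,d=rays(im,px); return o+d*((z-o[2])/d[:,2])[:,None]
def bydepth(im,px):
    px=np.array(px); o,d=rays(im,px); q=px.astype(int)
    return o+d*im["depth"][q[:,1],q[:,0]][:,None]
def tri(im1,p1,im2,p2):
    o1,d1=rays(im1,[p1]);o2,d2=rays(im2,[p2]);d1=d1[0];d2=d2[0]
    s,t=np.linalg.lstsq(np.c_[d1,-d2],o2-o1,rcond=None)[0]
    a=o1+s*d1;b=o2+t*d2
    return (a+b)/2,np.linalg.norm(a-b)
def down(psi): # tool down, tool y axis at heading psi in world
    y=np.array([np.cos(psi),np.sin(psi),0]);z=np.array([0,0,-1.])
    return R.from_matrix(np.c_[np.cross(y,z),y,z]).as_quat()
E
python3 - <<'E'
from h import *
for n in("top","side"):
    im=read_camera(n);np.savez(n+".npz",**im);cv2.imwrite(f"pics/{n}0.png",im["color"])
    print(n,im["origin"],im["orientation"],im["fov_y"],im["cx"],im["cy"],im["D"])
s=sense();print(s["time"],s["tool_pos"],s["ee_rot"],s["grip_width"])
E
```

```text
pics
top [ 0.43447565 -0.00466409  1.3097057 ] [-0.04671882  0.03459634  0.71642655 -0.69523625] 55.230665392586914 247.80969424343462 192.72317780814654 [-0.05775204  0.          0.          0.          0.        ]
side [1.18003135 0.86450916 0.88775231] [0.13690709 0.42435268 0.85837319 0.25372568] 49.816622607450626 259.51738904062876 187.08886882616616 [-0.00642299  0.          0.          0.          0.        ]
0.1 [ 0.18757054 -0.46315939  0.2308776 ] [ 9.81551135e-01  1.91199174e-01 -8.90434177e-05 -4.87316032e-04] 0.08513169399235726
```

View pics/top0.png

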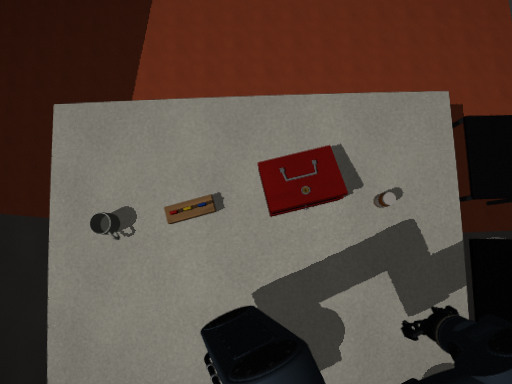

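View pics/side0.png

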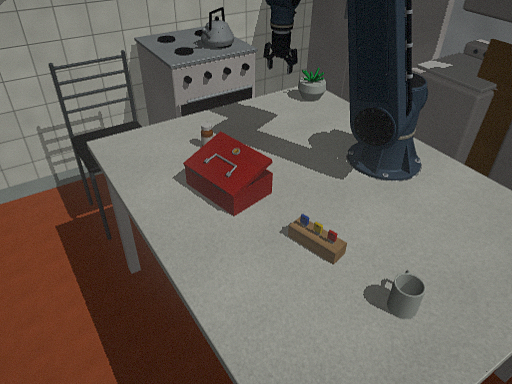

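Top view: box at about (303,182) with its lock at (306,190) and front facing the robot. Block is at (190,209) with the red key at its left (+y) end, (173,212); mug (103,223), jar (388,198). The side view agrees: red head (332,236), yellow (318,228), blue (305,220).

```bash
cat > m.py <<'E'
from h import *
T=dict(np.load("top.npz"));S=dict(np.load("side.npz"))
def mask(im,lo,hi,lo2=None,hi2=None):
    h=cv2.cvtColor(im["color"],cv2.COLOR_BGR2HSV); m=cv2.inRange(h,lo,hi)
    if lo2: m|=cv2.inRange(h,lo2,hi2)
    return m
def blob(m,x0,x1,y0,y1):
    k=np.zeros_like(m);k[y0:y1,x0:x1]=m[y0:y1,x0:x1]
    c=max(cv2.findContours(k,cv2.RETR_EXTERNAL,cv2.CHAIN_APPROX_NONE)[0],key=cv2.contourArea)
    M=cv2.moments(c);ok=M["m00"]>0
    return c,np.array([M["m10"],M["m01"]])/M["m00"] if ok else c.mean((0,1))
cols=dict(red=((0,150,60),(8,255,255),(172,150,60),(180,255,255)),yellow=((22,140,80),(34,255,255)),blue=((105,120,50),(130,255,255)))
for n,c in cols.items():
    a,pa=blob(mask(T,*c),160,222,190,228);b,pb=blob(mask(S,*c),285,350,205,262)
    p,e=tri(T,pa,S,pb);print(n,pa,pb,cv2.contourArea(a),cv2.contourArea(b),"tri",p.round(4),round(e,4))
red=cols["red"]
for nm,im,w in(("top",T,(240,365,130,230)),("side",S,(175,285,120,215))):
    m=mask(im,*red);c,_=blob(m,*w);c=cv2.convexHull(c)
    print(nm,"hull",cv2.approxPolyDP(c,2.5,True).reshape(-1,2).tolist())
# lid plane from the top depth
m=mask(T,*red);k=np.zeros_like(m);k[130:230,240:365]=m[130:230,240:365];k=cv2.erode(k,np.ones((5,5)))
v,u=np.nonzero(k);P=bydepth(T,np.c_[u,v]);P=P[(P[:,2]>.07)]
for i in range(6):
    c=P.mean(0);n=np.linalg.svd(P-c)[2][2];n*=np.sign(n[2]);d=(P-c)@n;P=P[abs(d)<max(.003,2*d.std()*.8)]
print("lid plane",c,n,"tilt",np.arccos(n[2]),"azimuth",np.arctan2(n[1],n[0]),len(P),d.std())
# block: top face in top cam
c,_=blob(mask(T,(8,60,60),(21,255,255)),155,225,185,232);r=cv2.minAreaRect(c);print("block",r,onplane(T,cv2.boxPoints(r),.045).round(4).tolist())
a=cv2.resize(T["color"][130:230,155:365],None,fx=3.8,fy=3.8,interpolation=3)
b=cv2.resize(S["color"][120:270,175:355],None,fx=1.4,fy=1.4,interpolation=3)
cv2.imwrite("pics/crop1.png",a)
E
python3 m.py
```

```text
red [172.17857143 211.8452381 ] [333.43333333 234.06666667] 14.0 15.0 tri [0.5191 0.2731 0.0771] 0.0029
yellow [186.35 207.95] [318.31578947 227.02339181] 10.0 28.5 tri [0.5321 0.2246 0.0728] 0.0004
blue [201.125  204.0625] [305.86363636 217.81818182] 8.0 11.0 tri [0.5419 0.175  0.0763] 0.0047
top hull [[329, 146], [347, 192], [271, 211], [258, 163]]
side hull [[219, 132], [271, 160], [271, 191], [235, 214], [184, 164]]
lid plane [ 0.61184076 -0.1604502   0.12161346] [0.30434514 0.0653122  0.95032013] tilt 0.3165335850238197 azimuth 0.21139294788375518 2185 0.0015160127703540706
block ((189.1384735107422, 209.0076904296875), (18.505924224853516, 49.553768157958984), 74.74488067626953) [[0.5416, 0.3121, 0.045], [0.5821, 0.1443, 0.045], [0.5194, 0.1285, 0.045], [0.4791, 0.2953, 0.045]]
```

View pics/crop1.png

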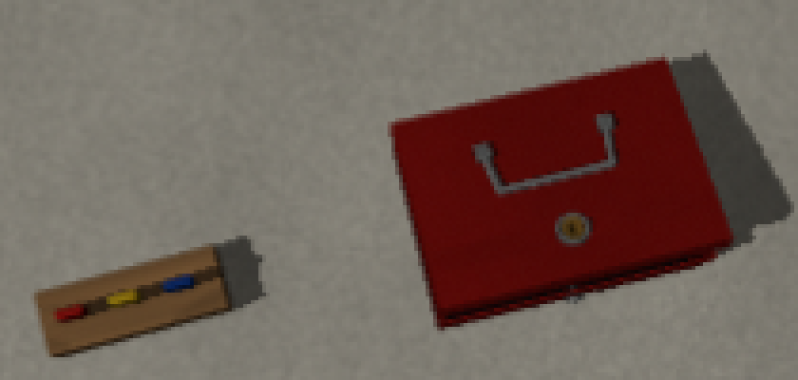

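The crop shows the lid's back edge, the front lip, the ring at about (305,190) and the keys in order red, yellow, blue. All three heads triangulate at z≈0.075 with 50 mm spacing, which matches the text. Next I measure the box frame and then press the lid.

```bash
cat > box.py <<'E'
from m import *
def lockpx(im,u,v,r):
    m=mask(im,*cols["red"]); m=255-m; k=np.zeros_like(m);cv2.circle(k,(u,v),r,255,-1); m&=k
    n,l,st,c=cv2.connectedComponentsWithStats(m,connectivity=8)
    i=1+np.argmax(st[1:,4]);return c[i],st[i,4]
if __name__=="__main__":
    a,na=lockpx(T,305,190,7);b,nb=lockpx(S,236,151,7)
    print("lock",a,na,b,nb,tri(T,a,S,b), bydepth(T,[a]))
    bk=onplane(T,[[258,163],[329.5,146]],.090);print("back",bk.round(4),np.linalg.norm(bk[0]-bk[1]))
    e=bk[0]-bk[1];yaw=np.arctan2(-e[0],e[1]);print("yaw",yaw)
    th=.317;ex=np.array([np.cos(yaw),np.sin(yaw),0]);ey=np.array([-ex[1],ex[0],0])
    c=bk.mean(0)-ex*(.092+.0105*np.sin(th));c[2]=0;print("centre from back",c)
    v=np.array([-.142,.0155]);x=v[0]*np.cos(th)+v[1]*np.sin(th);z=v[1]*np.cos(th)-v[0]*np.sin(th)
    L=tri(T,a,S,b)[0];c2=L-ex*(.092+x);print("centre from lock",c2,"z exp",.08+z)
    for s in(-1,1):
        p=c2+ex*-.072+ey*.06*s;print(s,p)
        for h in(yaw,yaw+np.pi/2,yaw-np.pi/2,yaw+np.pi):
            for zz in(.2,.085):
                q=ik(np.r_[p[:2],zz],down(h));print(round(h,2),zz,None if q is None else np.round(q,2))
E
python3 box.py | grep -v -e hull -e block
```

```text
red [172.17857143 211.8452381 ] [333.43333333 234.06666667] 14.0 15.0 tri [0.5191 0.2731 0.0771] 0.0029
yellow [186.35 207.95] [318.31578947 227.02339181] 10.0 28.5 tri [0.5321 0.2246 0.0728] 0.0004
blue [201.125  204.0625] [305.86363636 217.81818182] 8.0 11.0 tri [0.5419 0.175  0.0763] 0.0047
lid plane [ 0.61184076 -0.1604502   0.12161346] [0.30434514 0.0653122  0.95032013] tilt 0.3165335850238197 azimuth 0.21139294788375518 2185 0.0015160127703540706
lock [305.51428571 189.68571429] 70 [235.81132075 150.88679245] 53 (array([ 0.57396255, -0.17198647,  0.13606212]), np.float64(0.0012697837472883265)) [[ 0.57478666 -0.17274965  0.13345702]]
back [[ 0.6757 -0.0231  0.09  ]
 [ 0.7267 -0.2676  0.09  ]] 0.2497609596383762
yaw 0.20573820648840707
centre from back [ 0.60793023 -0.16480159  0.        ]
centre from lock [ 0.61125239 -0.16420441  0.13606212] z exp 0.13899158701235
-1 [ 0.55302823 -0.23764791  0.13606212]
0.21 0.2 [-0.41  0.43  0.19  1.33  0.    0.96]
0.21 0.085 [-0.41  0.48 -0.02  1.06  0.    0.96]
1.78 0.2 [-0.41  0.43  0.19  1.33  0.   -0.61]
1.78 0.085 [-0.41  0.48 -0.02  1.06  0.   -0.61]
-1.37 0.2 [-0.41  0.43  0.19  1.33  0.    2.53]
-1.37 0.085 [-0.41  0.48 -0.02  1.06  0.    2.53]
3.35 0.2 [-0.41  0.43  0.19  1.33  0.   -2.18]
3.35 0.085 [-0.41  0.48 -0.02  1.06  0.   -2.18]
1 [ 0.52851345 -0.12017865  0.13606212]
0.21 0.2 [-0.22  0.31  0.01  1.27  0.    1.14]
0.21 0.085 [-0.22  0.37 -0.2   1.    0.    1.14]
1.78 0.2 [-0.22  0.31  0.01  1.27  0.   -0.43]
1.78 0.085 [-0.22  0.37 -0.2   1.    0.   -0.43]
-1.37 0.2 [-0.22  0.31  0.01  1.27  0.    2.71]
-1.37 0.085 [-0.22  0.37 -0.2   1.    0.    2.71]
3.35 0.2 [-0.22  0.31  0.01  1.27  0.   -2.  ]
3.35 0.085 [-0.22  0.37 -0.2   1.    0.   -2.  ]
```

```bash
cat > press.py <<'E'
from h import *
yaw=.207;q=down(yaw+np.pi/2);p=np.array([.5285,-.1202])
set_gripper(0.0)
reach(np.r_[p,.20],q)
hit=move_l(np.r_[p,.150],speed=.15)
f0=sense()["force"]
hit=move_l(np.r_[p,.084],speed=.05,threshold=32);s=sense()
print(hit,s["tool_pos"],s["force"]-f0,s["time"])
dwell(.2);s=sense();print(s["tool_pos"],s["force"]-f0)
move_l(np.r_[p,.22],speed=.2)
reach([.40,.10,.25],down(.235))
for n in("top","side"):
    im=read_camera(n);np.savez(n+"1.npz",**im);cv2.imwrite(f"pics/{n}1.png",im["color"])
print(sense()["time"])
E
python3 press.py; python3 - <<'E'
import cv2,numpy as np
a=cv2.imread("pics/top1.png");b=cv2.imread("pics/side1.png")
cv2.imwrite("pics/after1.png",np.hstack([cv2.resize(a[130:230,155:365],None,fx=1.9,fy=2.4),cv2.resize(b[110:230,175:355],(390,240))]))
E
```

```text
True [ 0.52800904 -0.12025493  0.08974705] [-4.23678844 -0.84410471 14.25904797] 4.225
[ 0.5279998  -0.12027832  0.08971754] [-5.96218213  0.11871152 17.85314547]
7.075
```

View pics/after1.png

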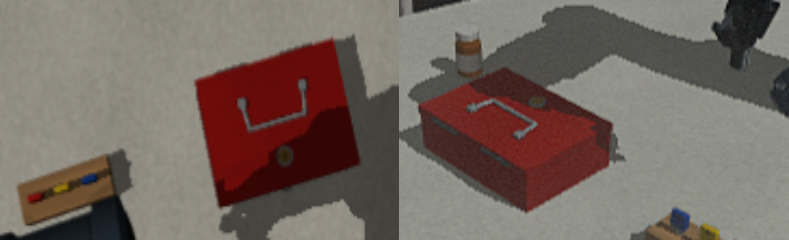

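The lid lies flat in both views with no gap at the front; the ring is now in the arm's shadow at about top (305,195). I'll confirm the tilt from depth and measure the keyhole.

```bash
cat > lock.py <<'E'
from h import *
T=dict(np.load("top1.npz"));S=dict(np.load("side1.npz"))
def red(im): 
    h=cv2.cvtColor(im["color"],cv2.COLOR_BGR2HSV);return cv2.inRange(h,(0,150,25),(9,255,255))|cv2.inRange(h,(171,150,25),(180,255,255))
def lid(im,w):
    m=red(im);k=np.zeros_like(m);k[w[2]:w[3],w[0]:w[1]]=m[w[2]:w[3],w[0]:w[1]]
    return k
k=lid(T,(240,365,130,230));v,u=np.nonzero(cv2.erode(k,np.ones((5,5))));P=bydepth(T,np.c_[u,v])
for i in range(6):
    c=P.mean(0);n=np.linalg.svd(P-c)[2][2];n*=np.sign(n[2]);d=(P-c)@n;P=P[abs(d)<max(.003,1.6*d.std())]
print("plane",c,n,np.arccos(n[2]))
c=max(cv2.findContours(k,0,1)[0],key=cv2.contourArea);r=cv2.minAreaRect(c);B=onplane(T,cv2.boxPoints(r),.0905)
print("lid rect",r,B.round(4).tolist(),"ctr",B.mean(0))
def ring(im,k,u0,v0,R0):
    m=255-red(im);q=np.zeros_like(m);cv2.circle(q,(u0,v0),R0,255,-1);m&=q
    n,l,st,c=cv2.connectedComponentsWithStats(m);i=1+np.argmax(st[1:,4]);return c[i],st[i]
a,sa=ring(T,k,305,194,8)
u0,v0=175+int((537-399)/390*180),110+int(102/2);b,sb=ring(S,k,u0,v0,8)
print(a,sa,b,sb,(u0,v0),"tri",tri(T,a,S,b),"plane",onplane(T,[a],.0955),onplane(S,[b],.0955))
E
python3 lock.py
```

```text
plane [ 0.60848446 -0.16138836  0.09838139] [ 0.97922749 -0.08674217  0.18327387] 1.386480622484877
lid rect ((300.50006103515625, 180.5), (54.57051086425781, 75.91365051269531), 75.96376037597656) [[0.6749, -0.0199, 0.0905], [0.7305, -0.2718, 0.0905], [0.5488, -0.3059, 0.0905], [0.4951, -0.0581, 0.0905]] ctr [ 0.61232524 -0.16391407  0.0905    ]
[304.28125  194.546875] [300 191   9   9  64] [238.47706422 159.18348624] [231 153  15  12 109] (238, 161) tri (array([ 0.56278313, -0.17287222,  0.09789193]), np.float64(0.0003516836231962267)) plane [[ 0.5631781  -0.17331307  0.0955    ]] [[ 0.56079806 -0.1758704   0.0955    ]]
```

```bash
cat > grasp.py <<'E'
from h import *
T=dict(np.load("top1.npz"))
u,v=np.meshgrid(np.arange(265,335),np.arange(155,205));P=bydepth(T,np.c_[u.ravel(),v.ravel()]);P=P[abs(P[:,2]-.095)<.03]
for i in range(5):
    c=P.mean(0);n=np.linalg.svd(P-c)[2][2];n*=np.sign(n[2]);d=(P-c)@n;P=P[abs(d)<max(.003,1.6*d.std())]
tilt=np.arccos(n[2]);print("plane",c,n,"tilt",tilt,len(P));assert tilt<.04
p=np.array([.5194,.2729]);q=down(.232)
set_gripper(.05)
reach(np.r_[p,.15],q);f0=sense()["force"]
print(move_l(np.r_[p,.054],speed=.06,threshold=8))
s=sense();print(s["tool_pos"],s["force"]-f0)
set_gripper(0.0)
s=sense();print(s["tool_pos"],s["force"]-f0,s["torque"],s["grip_width"],s["grip_force"],s["time"])
for n in("top","side"):
    im=read_camera(n);np.savez(n+"2.npz",**im);cv2.imwrite(f"pics/{n}2.png",im["color"])
a=cv2.imread("pics/top2.png");b=cv2.imread("pics/side2.png")
cv2.imwrite("pics/g2.png",np.hstack([cv2.resize(a[130:250,145:365],(420,240)),cv2.resize(b[110:280,175:375],(380,323))[:240]]))
cv2.imwrite("pics/g2.png",cv2.resize(b[100:280,170:370],(700,600)))
E
python3 grasp.py
```

```text
plane [ 0.61379276 -0.16082311  0.09089049] [2.81541325e-03 8.84887512e-04 9.99995645e-01] tilt 0.0029512036506742934 2499
False
[0.51960363 0.27300558 0.05432613] [ 0.30393114 -0.5589357  -0.70653876]
[0.51877897 0.27275129 0.05416403] [-6.24080624 -1.39123617  6.17001164] [-0.27246523  1.2503312   0.01878933] 0.009314359381966477 58.71068716049194 10.725
```

View pics/g2.png

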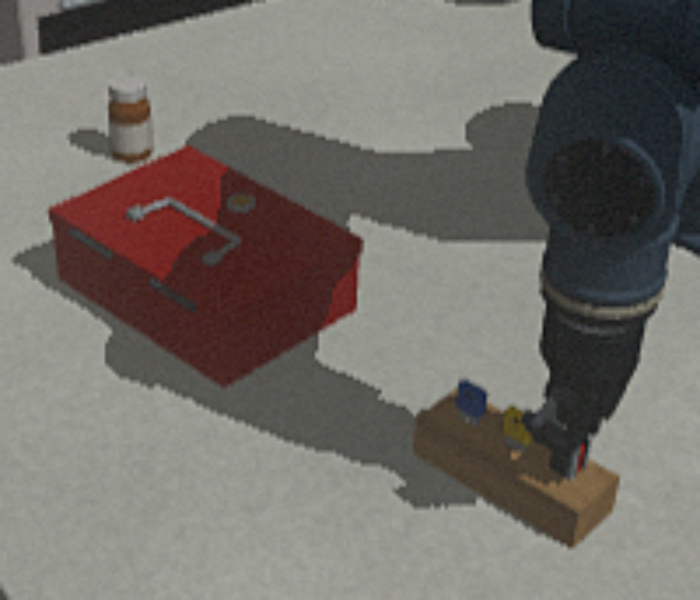

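The key is gripped (width 9.3 mm, force 59 N), with the red edge showing between the fingers at about crop (582,458). The side load of -6 N says the key stands about 1 mm toward -x, so I'll relieve that before lifting.

```bash
python3 - <<'E'
from h import *
s=sense();p=s["tool_pos"].copy();h=np.array([np.cos(.232),np.sin(.232),0])
tgt=np.array([.5194,.2729,.054])
for i in range(4):
    s=sense();f=s["force"]@h
    print(s["tool_pos"],s["force"])
    if abs(f)<1.5: break
    tgt=tgt+h*f/7000; move_l(tgt,speed=.02)
z=s["tool_pos"].copy();np.save("lift.npy",z)
move_l(np.r_[tgt[:2],.16],speed=.06)
s=sense();print(s["tool_pos"],s["force"],s["torque"],s["grip_width"],s["time"])
reach([.46,.12,.24],down(.207+np.pi/2))
s=sense();print(s["tool_pos"],s["qpos"],s["force"],s["time"])
for n in("top","side"):
    im=read_camera(n);np.savez(n+"3.npz",**im);cv2.imwrite(f"pics/{n}3.png",im["color"])
a=cv2.imread("pics/top3.png");b=cv2.imread("pics/side3.png")
cv2.imwrite("pics/g3.png",np.hstack([cv2.resize(a[130:280,155:355],(400,300)),cv2.resize(b[100:250,200:400],(400,300))]))
# reachability of the turned pose
for hd in(.207+np.pi/2,.207-np.pi/2):
  for t in(0,1.8):
    for z in(.2,.1): 
        q=ik([.5632,-.1735,z],down(hd-t));print(hd,t,z,None if q is None else np.round(q,2))
E
```

```text
[0.51875879 0.27278297 0.05414944] [-4.78572768 -2.70274867  6.60164735]
[0.518615   0.27272963 0.0541608 ] [-2.98732966 -0.63654725  5.83116967]
[0.51857624 0.27271832 0.05419421] [ 0.7574794  -0.21045742  3.29105959]
[0.51809175 0.27255492 0.15969121] [ 0.06340839  0.04164091 -0.2210835 ] [-0.00032709  0.00410843 -0.02490173] 0.009101335196410544 13.2417
[0.46004093 0.12017122 0.23983364] [ 2.55483198e-01  1.61128890e-01 -7.64835546e-02  1.33335956e+00
  3.90100077e-05  4.92467644e-02] [ 0.49091701  1.03955534 -0.36818433] 14.8
1.7777963267948966 0 0.2 [-0.3   0.41  0.15  1.32  0.   -0.51]
1.7777963267948966 0 0.1 [-0.3   0.45 -0.04  1.08  0.   -0.51]
1.7777963267948966 1.8 0.2 [-0.3   0.41  0.15  1.32  0.    1.29]
1.7777963267948966 1.8 0.1 [-0.3   0.45 -0.04  1.08  0.    1.29]
-1.3637963267948965 0 0.2 [-0.3   0.41  0.15  1.32  0.    2.64]
-1.3637963267948965 0 0.1 [-0.3   0.45 -0.04  1.08  0.    2.64]
-1.3637963267948965 1.8 0.2 [-0.3   0.41  0.15  1.32  0.   -1.85]
-1.3637963267948965 1.8 0.1 [-0.3   0.45 -0.04  1.08  0.   -1.85]
```

View pics/g3.png

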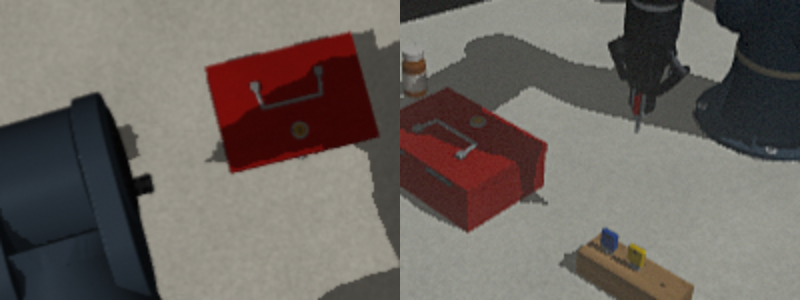

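The red key is held with its blade hanging straight; the tip is at side (319,165) and the ring at top (305,194). Blue and yellow are still standing in the block. I'll remeasure the ring with tighter masks and look at the key above the lock.

```bash
cat > ring.py <<'E'
from h import *
def ring(im,u0,v0,R0=9):
    c=im["color"].astype(float);m=((c[...,1]/(c[...,2]+1)>.55)*255).astype(np.uint8)
    q=np.zeros_like(m);cv2.circle(q,(u0,v0),R0,255,-1);m&=q
    n,l,st,ce=cv2.connectedComponentsWithStats(m);i=1+np.argmax(st[1:,4])
    cn=cv2.findContours((l==i).astype(np.uint8),0,1)[0][0];e=cv2.minEnclosingCircle(cn)[0]
    return ce[i],st[i],e
if __name__=="__main__":
    for k in "123":
        T=dict(np.load(f"top{k}.npz"));S=dict(np.load(f"side{k}.npz"))
        b,sb,eb=ring(S,238,160)
        print(k,"S",b.round(2),sb,onplane(S,[b],.0945).round(4))
        if k!="2":
            a,sa,ea=ring(T,305,194);print(k,"T",a.round(2),sa,onplane(T,[a],.0945).round(4),tri(T,a,S,b))
E
python3 ring.py
python3 - <<'E'
from h import *
yaw=.207
reach([.563,-.1738,.195],down(yaw+np.pi/2))
s=sense();print(s["tool_pos"],s["qpos"],s["force"],s["time"])
for n in("top","side"):
    im=read_camera(n);np.savez(n+"4.npz",**im)
    cv2.imwrite(f"pics/{n}4.png",im["color"])
b=cv2.imread("pics/side4.png");cv2.imwrite("pics/g4.png",cv2.resize(b[90:190,180:300],(720,600),interpolation=cv2.INTER_NEAREST))
E
```

```text
1 S [238.27 160.27] [234 157   9   7  51] [[ 0.5642 -0.1716  0.0945]]
1 T [304.4  194.52] [301 191   8   8  58] [[ 0.5634 -0.1738  0.0945]] (array([ 0.56326176, -0.17384129,  0.09301909]), np.float64(0.0006629535926545331))
2 S [237.96 160.6 ] [232 157  11   9  57] [[ 0.5662 -0.1705  0.0945]]
3 S [238.24 160.2 ] [234 156   9   8  50] [[ 0.5641 -0.1721  0.0945]]
3 T [304.46 194.56] [301 191   8   8  59] [[ 0.5632 -0.174   0.0945]] (array([ 0.56316703, -0.17407085,  0.09314937]), np.float64(0.000498097198360542))
[ 0.56315153 -0.17270701  0.19531461] [-2.97752369e-01  4.06743656e-01  1.41021597e-01  1.30480268e+00
  3.33984939e-04 -5.05619680e-01] [-0.13154672  1.29017877  0.0383399 ] 16.1
```

View pics/g4.png

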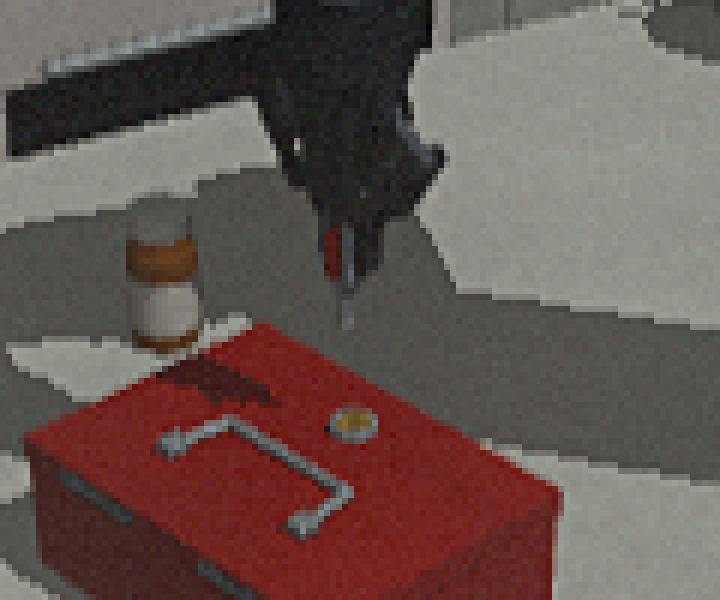

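The key hangs just above the lock: blade tip at side pixel (237.8,144.2), ring centre about (239,160.5). I'll compare both with the projected tool axis.

```bash
python3 - <<'E'
from h import *
from ring import ring
S=dict(np.load("side4.npz"))
def proj(im,P):
    c=R.from_quat(im["orientation"]).inv().apply(np.atleast_2d(P)-im["origin"])
    return cv2.projectPoints(c*[1,-1,-1],np.zeros(3),np.zeros(3),K(im),np.float64(im["D"]))[0].reshape(-1,2)
t=np.array([.56315,-.17271,.19531])
print("axis at z",[(z,proj(S,np.r_[t[:2],z]).round(2)) for z in(.195,.161,.187,.0945)])
b,sb,e=ring(S,239,160,8);print("ring",b,sb,e,onplane(S,[b],.0945))
# jacobian, px per mm at lock
o=proj(S,[.563,-.174,.0945]);print("dx",proj(S,[.573,-.174,.0945])-o,"dy",proj(S,[.563,-.164,.0945])-o)
c=S["color"].astype(int)
# blade columns: brightness rows 138..146
g=c.sum(2)//3
print(g[138:147,231:246])
E
```

```text
axis at z [(0.195, array([[238.04, 134.81]])), (0.161, array([[238.15, 143.59]])), (0.187, array([[238.07, 136.9 ]])), (0.0945, array([[238.37, 160.04]]))]
ring [238.34090909 160.45454545] [234 158   9   6  44] (238.125, 160.5) [[ 0.56458512 -0.17054419  0.0945    ]]
dx [[-2.46794563  0.83446081]] dy [[1.49337747 1.34875377]]
[[ 77  79  81  82  72  65  50  48  67  78  84  77  80  77  79]
 [ 80  79  79  79  76  65  63  65  78  81  78  75  78  73  79]
 [ 72  77  76  76  79  68  85  81  78  72  78  74  78  76  75]
 [ 76  74  79  74  79  66  85  80  76  78  80  70  72  76  77]
 [ 81  79  78  76  75  61  83  90  76  73  77  74  77  80  75]
 [ 75  77  73  78  73  62  91 104  77  76  78  76  77  76  78]
 [ 74  79  80  77  76  70  94  90  77  78  75  77  79  83  76]
 [ 80  79  72  78  74  80  80  74  71  76  80  77  75  81  78]
 [ 75  79  73  80  75  76  75  77  85  73  78  76  77  77  77]]
```

The blade appears about 1 px (≈3–4 mm) off the tool axis along the key's width, and the visible red edge hints the same. I'll measure that in-hand offset without camera bias by turning the key half round, closer to the side camera.

```bash
python3 - <<'E'
from h import *
def proj(im,P):
    c=R.from_quat(im["orientation"]).inv().apply(np.atleast_2d(P)-im["origin"])
    return cv2.projectPoints(c*[1,-1,-1],np.zeros(3),np.zeros(3),K(im),np.float64(im["D"]))[0].reshape(-1,2)
ims=[];P=np.array([.62,.10,.28])
for h,dz in((1.027,0),(1.027-np.pi,0),(1.027-np.pi,.07)):
    reach(P+[0,0,dz],down(h));dwell(.3);im=read_camera("side");s=sense();im["tool"]=s["tool_pos"];ims.append(im)
    y=R.from_quat(s["ee_rot"]).as_matrix();print(s["tool_pos"].round(4),y[:,0].round(3),s["time"])
np.savez("rot.npz",a=ims[0]["color"],b=ims[1]["color"],c=ims[2]["color"])
bg=ims[2]["color"].astype(int);crops=[]
for im in ims[:2]:
    t=im["tool"]
    for dz in(.012,.018,.024,.030):
        pr=proj(im,t-[0,0,dz])[0];r=int(round(pr[1]));u0=int(pr[0])-9
        d=abs(im["color"].astype(int)-bg)[r-1:r+2,u0:u0+19].sum((0,2)).astype(float)
        w=np.clip(d-.3*d.max(),0,None);print(dz,pr.round(2),"centroid",round((w*np.arange(u0,u0+19)).sum()/w.sum(),2),d.astype(int))
    h=cv2.cvtColor(im["color"],cv2.COLOR_BGR2HSV);m=cv2.inRange(h,(0,120,40),(8,255,255))|cv2.inRange(h,(172,120,40),(180,255,255))
    pr=proj(im,t+[0,0,.019])[0];u,v=pr.astype(int);print("head",pr,m[v-7:v+12,u-9:u+10].astype(bool).sum(0))
    crops.append(cv2.resize(im["color"][v-20:v+30,u-20:u+20],(400,500),interpolation=0))
print("px/10mm along image right",proj(ims[0],P+np.array([-.00856,.00517,0]))-proj(ims[0],P))
cv2.imwrite("pics/rot.png",np.hstack(crops))
E
```

```text
[0.62   0.0994 0.28  ] [-0.855  0.518  0.   ] 17.675
[0.62 0.1  0.28] [ 0.856 -0.517 -0.   ] 20.675
[0.6198 0.1    0.3495] [ 0.856 -0.517 -0.001] 21.4667
0.012 [271.43 159.52] centroid 269.97 [ 19  28  32  37  14  64  34 124 226 116  57  27  31  31  18  59  16  29
  24]
0.018 [271.35 161.36] centroid 269.85 [ 22  22  31  31  16  45  15 165 222 120  33  26  25  24  29  39  20  32
  20]
0.024 [271.27 163.18] centroid 269.81 [ 45  20  35  25  26  40  23 122 149  70  50  28  27  40  32  17  43  45
  27]
0.03 [271.19 164.99] centroid 269.66 [ 21  32  44  26  26  28  26 158 121  77  51  18  20  26  22  18  25  44
  15]
head [271.85713383 149.85556057] [ 0  0  0  0  9 10  0  0  0  0  0  0  0  0  0  0  0  0  0]
0.012 [271.56 159.62] centroid 271.96 [ 35  29  46  23  28  33  52  85  48  85 174  55  72  56  69  38  17  20
  40]
0.018 [271.48 161.46] centroid 272.33 [ 23  25  36  16  28  45  56  55  20  79 200  67  49  27  78  27   5  23
  38]
0.024 [271.39 163.28] centroid 271.83 [ 26  18  23  36  23  47  31  19  68  52 125  86  31  36  38  23  12  43
  18]
0.03 [271.31 165.09] centroid 272.05 [ 19  21  25  28  31  35  19  21  40  52  61 100  35  25  21  22  14  28
  24]
head [271.98687683 149.95530949] [0 0 0 0 0 0 0 0 0 0 0 0 0 0 0 8 0 0 0]
px/10mm along image right [[ 3.67428391 -0.02117043]]
```

View pics/rot.png

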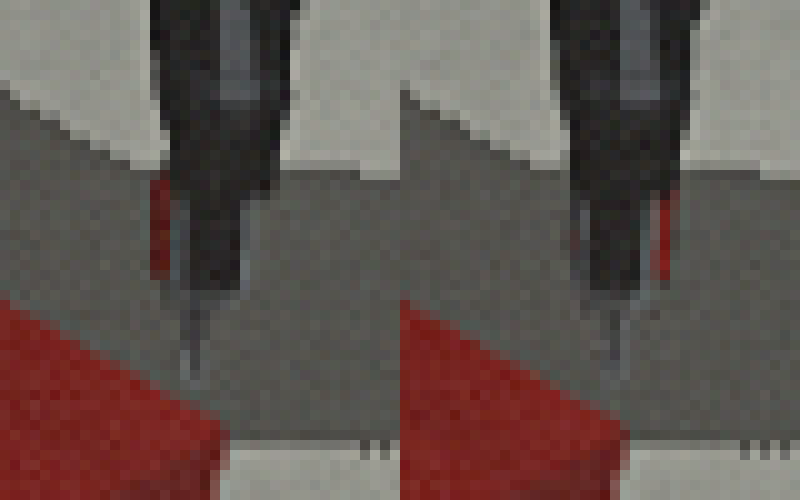

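The blade sits at u≈269.8 in one picture and 272.05 in the other, and red shows only on the tool −x side. So the key is 2.9 mm toward tool −x in the hand. Now the insertion with that offset.

```bash
cat > ins.py <<'E'
from h import *
yaw=.207;ex=np.array([np.cos(yaw),np.sin(yaw),0]);ey=np.array([-ex[1],ex[0],0]);q=down(yaw+np.pi/2)
c=np.array([.5630,-.1733,0])-.0029*ex
reach(c+[0,0,.16],q)
move_l(c+[0,0,.137],speed=.08);dwell(.2);f0=sense()["force"]
np.save("f0.npy",f0)
for dx,dy in[(0,0),(0,-.002),(0,.002),(.002,0),(-.002,0),(.002,-.002),(-.002,-.002),(.002,.002),(-.002,.002),(-.004,0),(.004,0)]:
    p=c+dx*ex+dy*ey
    if (dx,dy)!=(0,0): move_l(p+[0,0,.137],speed=.08)
    hit=move_l(p+[0,0,.1245],speed=.03,threshold=7);s=sense();f=s["force"]-f0
    print(dx,dy,hit,s["tool_pos"].round(4),"f box",(f@ex).round(1),(f@ey).round(1),f[2].round(1),round(s["time"],2))
    if s["tool_pos"][2]<.1275: np.save("p.npy",p);break
E
python3 ins.py
```

```text
0 0 False [ 0.5601 -0.1739  0.1244] f box 0.5 0.7 -1.0 24.36
```

The tip is 6 mm below the lock face with no load, so it's in the slot. Now pushing through the pins, backing off and rocking when it sticks.

```bash
cat > push.py <<'E'
from h import *
yaw=.207;ex=np.array([np.cos(yaw),np.sin(yaw),0]);ey=np.array([-ex[1],ex[0],0]);q0=down(yaw+np.pi/2)
p=np.load("p.npy");f0=np.load("f0.npy")
def rock(deg,axis): return (R.from_rotvec(axis*np.radians(deg))*R.from_quat(q0)).as_quat()
def rep(t):
    s=sense();f=s["force"]-f0
    print(t,"z",s["tool_pos"][2].round(4),"f",(f@ex).round(1),(f@ey).round(1),f[2].round(1),"grip",s["grip_width"].round(4),round(s["time"],2),flush=True);return s["tool_pos"][2],f
def go(z,thr,speed=.03):
    return move_l(np.r_[p[:2],z],attitude=q0,speed=speed,threshold=thr)
thr=24;last=9
for i in range(8):
    hit=go(.1035,thr);z,f=rep(f"push{i}")
    if z<.1065: break
    # centre on the side load, back off, rock, retry
    fl=np.array([f@ex,f@ey]);p=p+np.clip(fl[0]/9000,-.0006,.0006)*ex+np.clip(fl[1]/9000,-.0006,.0006)*ey
    go(z+.0015,None,.03)
    for a in(3,-3): move_l(np.r_[p[:2],z+.0005],attitude=rock(a,[ey,ex][i%2]),speed=.03)
    if z>last-.0003: thr=min(thr+4,36)
    last=z
np.save("p.npy",p)
E
python3 push.py
```

```text
Traceback (most recent call last):
  File "push.py", line 12, in <module>
    hit=go(.1035,thr);z,f=rep(f"push{i}")
                          ~~~^^^^^^^^^^^^
  File "push.py", line 7, in rep
    print(t,"z",s["tool_pos"][2].round(4),"f",(f@ex).round(1),(f@ey).round(1),f[2].round(1),"grip",s["grip_width"].round(4),round(s["time"],2),flush=True);return s["tool_pos"][2],f
                                                                                                   ^^^^^^^^^^^^^^^^^^^^^
AttributeError: 'float' object has no attribute 'round'
```

```bash
sed -i 's/s\["grip_width"\].round(4)/round(s["grip_width"],4)/' push.py; python3 push.py
```

```text
push0 z 0.1039 f -6.2 1.9 8.9 grip 0.0091 25.34
```

```bash
python3 - <<'E'
from h import *
p=np.load("p.npy");f0=np.load("f0.npy")
yaw=.207;ex=np.array([np.cos(yaw),np.sin(yaw),0]);ey=np.array([-ex[1],ex[0],0])
for z in(.1025,.101,.0995,.098,.096):
    hit=move_l(np.r_[p[:2],z],speed=.02,threshold=22);dwell(.15);s=sense();f=s["force"]-f0
    print(z,hit,s["tool_pos"].round(4),(f@ex).round(1),(f@ey).round(1),f[2].round(1),round(s["grip_width"],4),round(s["time"],2))
    if f[2]>24: break
im=read_camera("side");cv2.imwrite("pics/g5.png",cv2.resize(im["color"][100:190,190:300],(720,590),interpolation=0))
E
```

```text
0.1025 False [ 0.5603 -0.174   0.1036] -8.9 4.2 18.5 0.0093 25.74
0.101 False [ 0.5605 -0.1742  0.1031] -13.0 4.7 32.1 0.0092 26.14
```

View pics/g5.png

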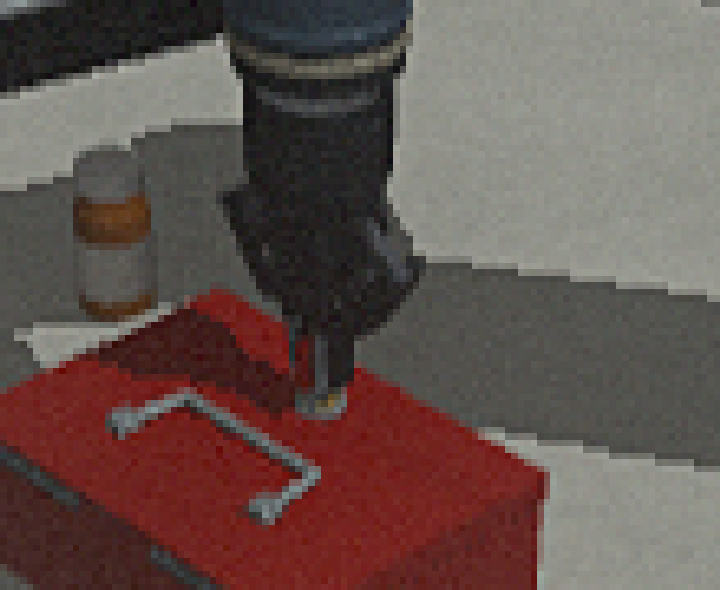

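Hard stop at 32 N (above the pins' limit), with the neck down at the ring in the picture at about (322,400): the key is home. I'll ease the load, recentre, and turn about the key's axis while watching torque.

```bash
cat > turn.py <<'E'
from h import *
p=np.load("p.npy");f0=np.load("f0.npy")
yaw=.207;ex=np.array([np.cos(yaw),np.sin(yaw),0]);ey=np.array([-ex[1],ex[0],0]);q0=down(yaw+np.pi/2)
for i in range(4):
    move_l(np.r_[p[:2],.1027],attitude=q0,speed=.02);s=sense();f=s["force"]-f0
    a,b=f@ex,f@ey;print("ctr",s["tool_pos"].round(4),a.round(1),b.round(1),f[2].round(1),round(s["torque"][2],3))
    if max(abs(a),abs(b))<2.5: break
    p=p+(np.clip(a/9000,-.0007,.0007)*ex+np.clip(b/9000,-.0007,.0007)*ey)
np.save("p.npy",p)
L=p+.0029*ex
def pose(t):
    h=yaw+np.pi/2-t;tx=np.array([-np.sin(h),np.cos(h),0]);return np.r_[(L+.0029*tx)[:2],.1027],down(h)
# local torque about the key axis
def tz(s):
    f=s["force"]-f0; return s["torque"][2]
for t in np.arange(.1,.55,.1):
    a,h=pose(t);move_l(a,attitude=h,speed=.004);s=sense();f=s["force"]-f0
    print(round(t,2),s["tool_pos"].round(4),f.round(1),"tz",round(s["torque"][2],3),round(s["time"],2),flush=True)
    if abs(s["torque"][2])>.4: print("resists");break
E
python3 turn.py
```

```text
ctr [ 0.5604 -0.1743  0.1036] -6.5 -0.3 13.8 0.024
ctr [ 0.5602 -0.1743  0.1036] -3.4 0.8 11.6 0.013
ctr [ 0.5602 -0.1743  0.1037] -1.0 0.2 10.4 0.008
0.1 [ 0.56   -0.1739  0.1037] [-1.2  1.9 11.3] tz 0.002 27.19
0.2 [ 0.56   -0.1735  0.1037] [-1.9  2.6 11.6] tz 0.057 27.44
0.3 [ 0.56   -0.1732  0.1037] [-2.7  2.5 11.8] tz 0.049 27.69
0.4 [ 0.56   -0.173   0.1037] [-2.   0.4 11.3] tz 0.063 27.94
0.5 [ 0.5601 -0.1728  0.1037] [-2.4  0.2 10.9] tz -0.028 28.19
```

The torque stays near the spring's 0.06 N m, so the plug is turning. Continuing.

```bash
cat > turn2.py <<'E'
from h import *
p=np.load("p.npy");f0=np.load("f0.npy")
yaw=.207;ex=np.array([np.cos(yaw),np.sin(yaw),0])
L=p+.0029*ex
def pose(t):
    h=yaw+np.pi/2-t;tx=np.array([-np.sin(h),np.cos(h),0]);return np.r_[(L+.0029*tx)[:2],.1027],down(h)
for t in list(np.arange(.6,1.61,.2))+[1.65,1.69,1.72,1.75,1.78]:
    a,h=pose(t);move_l(a,attitude=h,speed=.003);dwell(.15);s=sense();f=s["force"]-f0
    y=R.from_quat(s["ee_rot"]).as_matrix()[:,1];act=yaw+np.pi/2-np.arctan2(y[1],y[0])
    print(round(t,2),"act",round(act,3),s["tool_pos"].round(4),f.round(1),"tz",round(s["torque"][2],3),round(s["grip_width"],4),round(s["time"],2),flush=True)
    if abs(s["torque"][2])>.35: print("stop");break
im=read_camera("top");im2=read_camera("side");cv2.imwrite("pics/g6.png",np.hstack([cv2.resize(im["color"][150:225,250:350],(400,300),interpolation=0),cv2.resize(im2["color"][110:185,190:290],(400,300),interpolation=0)]))
E
python3 turn2.py
```

```text
0.6 act 0.6 [ 0.5601 -0.1726  0.1037] [-2.5  1.2 11. ] tz 0.058 0.0091 28.59
0.8 act 0.8 [ 0.5604 -0.1722  0.1037] [-3.1 -0.6 11.6] tz -0.017 0.009 29.09
1.0 act 1.0 [ 0.5607 -0.1719  0.1037] [-3.  -1.4 11.6] tz 0.018 0.0092 29.59
1.2 act 1.2 [ 0.561  -0.1716  0.1037] [-2.7 -1.8 10.9] tz -0.039 0.0089 30.09
1.4 act 1.4 [ 0.5615 -0.1714  0.1037] [-5.  -2.5 13. ] tz 0.086 0.0093 30.59
1.6 act 1.6 [ 0.5619 -0.1713  0.1037] [-5.6 -2.5 13.1] tz 0.07 0.0093 31.09
1.65 act 1.65 [ 0.562  -0.1713  0.1036] [-5.8 -3.9 13.4] tz 0.014 0.0094 31.49
1.69 act 1.69 [ 0.5621 -0.1713  0.1037] [-5.7 -3.5 12.9] tz 0.051 0.0089 31.89
1.72 act 1.72 [ 0.5622 -0.1713  0.1037] [-5.2 -2.9 13. ] tz 0.014 0.0095 32.29
1.75 act 1.75 [ 0.5622 -0.1713  0.1037] [-6.  -3.7 13.7] tz 0.061 0.0093 32.69
1.78 act 1.78 [ 0.5623 -0.1713  0.1037] [-5.2 -3.4 13.6] tz 0.026 0.009 33.09
```

View pics/g6.png

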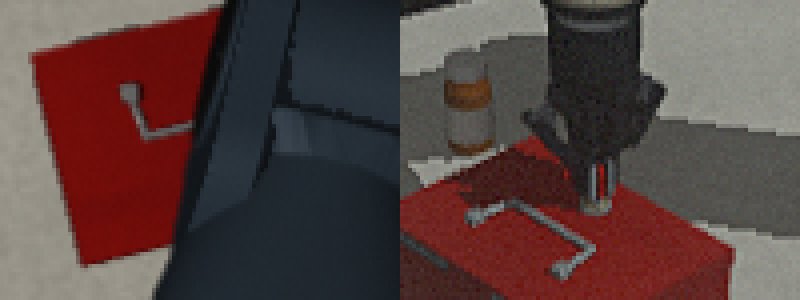

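The key head and gripper have turned together and the neck is still on the ring, at (597,205). I'll go on in small steps with averaged torque until the end stop shows.

```bash
cat > turn3.py <<'E'
from h import *
p=np.load("p.npy");f0=np.load("f0.npy")
yaw=.207;ex=np.array([np.cos(yaw),np.sin(yaw),0]);L=p+.0029*ex
def pose(t):
    h=yaw+np.pi/2-t;tx=np.array([-np.sin(h),np.cos(h),0]);return np.r_[(L+.0029*tx)[:2],.1027],down(h)
for t in(1.78,1.81,1.84,1.87,1.90):
    a,h=pose(t);move_l(a,attitude=h,speed=.003);dwell(.1)
    m=[]
    for _ in range(12): dwell(.02);m.append(sense()["torque"][2])
    s=sense();print(t,"tz",np.mean(m).round(3),np.std(m).round(3),(s["force"]-f0).round(1),s["tool_pos"].round(4),round(s["time"],2),flush=True)
    if np.mean(m)>.13: break
E
python3 turn3.py
```

```text
1.78 tz 0.031 0.034 [-5.6 -3.4 13.7] [ 0.5623 -0.1713  0.1037] 33.74
1.81 tz 0.041 0.032 [-5.8 -2.8 13.5] [ 0.5624 -0.1713  0.1037] 34.29
1.84 tz 0.052 0.022 [-7.9 -2.7 13.3] [ 0.5624 -0.1713  0.1036] 34.84
1.87 tz 0.1 0.029 [-7.  -2.1 13.7] [ 0.5625 -0.1712  0.1036] 35.39
1.9 tz 0.098 0.026 [-6.2 -2.1 13.5] [ 0.5626 -0.1712  0.1037] 35.94
```

```bash
python3 - <<'E'
from h import *
dwell(.3);s=sense();print(s["grip_force"],s["force"],s["time"]);print(sign_off())
E
```

```text
61.47306203842163 [-6.47725503 -2.70359789 14.23870297] 36.2417
the job is handed in; nothing more can be done
None
```

I handed in the job at 36 s: the lid is caught shut (depth reads it level), and the red key is fully home, turned clockwise to what the torque suggests is the end stop, and still gripped and held there. The plug's own angle I judged only from torque and the gripper's turn, not from a picture.

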